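# Bolt the vending coin box and pin it

### The job

Lock up the grey coin box from the vending machine: slide the bolt on its lid fully home, as far as it goes under the keeper plate, then take the plain straight pin with the flat-topped cylindrical head out of the black stand and push it down through the keeper hole and the bolt until its head sits on the keeper plate. Leave it standing there, leave the other two pins in the stand, and do not shift or knock over the stack of coins on the lid.

Things in the scene. Friction and masses are not known exactly. Their poses are not given: they have to be found in the camera images.
- coinbox: grey steel coin box, fixed to the table, 160 (x) x 270 (y) x 90 high. Origin: centre of its underside. The lid carries a flat steel bolt that slides along the box's y axis (home is towards +y), a low strap over the bolt at y +22 (top at height 105) and, at its +y end, the keeper plate (62 x 40, a bridge 8 thick, its top at height 110) with one round hole
- keeper_hole (a point): centre of the keeper hole, in the plate's top face (height 110; x 0, y +85 in the box frame); axes as the coin box. Hole 12.4 dia with a 2 mm chamfer. Beneath it lie, once the bolt is home, the bolt's hole (13 dia) and a 14.5 dia hole in the box, clear down to 65 below the plate's top
- bolt_handle (a point): middle of the top edge of the bolt's handle, an upright flat steel tab 12 thick (along the box's y) x 32 wide (along the box's x), rising 51 above the bolt (the top of the bolt is at height 100, of the tab 151). It moves with the bolt; axes as the coin box
- bolt (a joint): travel of the bolt along the box's +y axis, m: 0 fully drawn back, 0.055 fully home against a hard stop, where its hole lies under the keeper hole. Starts somewhere between 0 and 0.028. It slides with about 2 N of friction and stays where it is left
- pinstand: black plastic stand, fixed to the table, 50 (x) x 200 (y) x 30 high, with three upright holes (11.4 dia, 22 deep) in a row along its y axis, at y -65, 0 and +65; a different steel pin stands in each, in any order. Origin: centre of its underside
- lockpin: the pin to use: a plain straight shank 10 dia x 50 long with a tapered foot, under a flat-topped cylindrical head 22 dia x 24 high; 74 long in all, about 0.08 kg. Origin: the tip of the shank (bottom), z up along the pin; it stands upright in the stand with its tip 8 above the table, so that its head spans heights 58 to 82
- collarpin: a pin not to be used: short 10 dia nose, a wide flat collar 36 dia x 7, a neck, and a cylindrical head 20 dia x 24; stays in the stand. Origin: its tip
- ballpin: a pin not to be used: 10 dia shank under a ball head 30 dia; stays in the stand. Origin: its tip
- coinstack: a stuck-together stack of coins, 25 dia x 22 high, standing loose on the coin box lid at about x +55, y +22 in the coin box frame; bystander; origin under its centre

How it is judged (in metres and radians):
On the way, in this order (a step that is already met when the one before it is completed fails the run):
1. the bolt is fully home (value of joint bolt above 0.051 m), for 0.2 s.
2. the straight pin stands down through the keeper hole and the bolt (value of joint bolt above 0.051 m and z of lockpin in the frame of keeper_hole below -0.0465 m and horizontal distance between lockpin and keeper_hole below 0.004 m and angle between lockpin's own z axis and vertical below 0.1 rad), for 0.2 s.
At the end, for the whole second after the job is handed in: Bolt within 4 mm of its stop; straight pin upright (0.1 rad) in the keeper hole, tip within 4 mm of its axis and at least 46.5 mm below the plate's top, released and at rest; the other two pins still in the stand (within 100 mm of its origin) (all of step 2 and linear speed of lockpin below 0.02 m/s and distance between each of collarpin, ballpin and pinstand below 0.1 m); the robot touches nothing.
It fails at once if the coin stack is shifted by more than 40 mm or tipped (distance of coinstack from where it was at the start of the episode above 0.04 m or angle between coinstack's own z axis and vertical above 0.6 rad).
It fails at once if another pin is taken out of the stand (z of any of collarpin, ballpin in the frame of pinstand above 0.035 m).
It also fails if it takes over 53 s, if anything falls off the work surface, if the arm or the gripper's body presses on something with over 40 N, if the wrist force passes 120 N, or if a joint passes its speed limit or range.

### The arm

A 6-joint arm with a two-finger parallel gripper is mounted at the origin on the work surface. World frame = base frame: x ahead of the robot, y to its left, z up, the work surface at z = 0. Lengths are in mm, angles in rad, forces in N, time in s.
With the tool pointing down it reaches from about 400 to 825 mm from the base axis. Payload 7 kg.
Tool frame: the origin (TCP) lies at the very end of the fingers, on their centre line; the grasp point (between the pads) lies 19 mm behind it; z points along the fingers, y is the direction in which the jaws open and shut (so a half turn about z gives the same grasp; the last joint's range is limited). The gripper opens to 88 mm and grips with 3 to 60 N. Pads are 19 mm wide; open, the fingers measure 130 mm over their backs; the gripper's body (78 mm by 193 mm) begins 47 mm behind the grasp point.
Start: joints at [1.467, 0.359, 0.012, 0, -1.224, -0.288], TCP at [257.757, 623.824, 226.561] pointing down, gripper open.
Joint ranges: [-3.07, 3.07], [-1.43, 2.12], [-1.02, 1.25], [-3.03, 1.67], [-3.05, -0], [-3.03, 3.03]. Speed limits (rad/s): [2.39, 2.39, 3.01, 3.14, 3.14, 3.14].

### API

Orientations are given as a unit quaternion [x, y, z, w].
In Python, from plant import bot gives the robot as it stands. Calls block until the motion is done:
- bot.move_ptp(position, orientation): joint-space move of the TCP to a pose.
- bot.line_to(position, velocity=150, ori=None): straight line of the TCP; ori=None keeps the orientation; velocity is the mean speed in mm/s.
- bot.move_joints(angles): joint-space move.
- bot.move_gripper(opening, force=None): finger opening in mm; force is the grip in N (None keeps the last); returns when the fingers have stopped.
- bot.pause(seconds).
- bot.solve_ik(position, orientation): joint angles nearest the present ones, or None.
- bot.read_state(): the state.
- bot.camera(name): name is "scene" or "top" or "wrist"; returns the picture (420x560x3 uint8, red, green, blue); there is no depth.
- bot.get_calibration(name): a dict with "fx", "fy", "cx", "cy" (pixels), "view" (4x4, takes a point from world to camera coordinates); the wrist camera has in their place "T_tool_cam" (4x4, takes a point from camera to tool coordinates, whose origin is the TCP and whose axes are the flange's). Camera axes: x right, y up, looking along -z (the intrinsics and any distortion apply to the point x, -y, -z); pixel columns grow to the right and rows downward; lengths in mm; the calibration is good to about 2 mm. The wrist camera is an equidistant fisheye: a pixel r from the principal point sees the ray r / f radians off the axis. A picture is of the moment at which its call begins: read the wrist's pose just before it. get_calibration takes no time and is no camera call.
A pose or a line that the arm cannot do raises bot.Unreachable and nothing moves.
- bot.close_job(): hands the job in, once; it reports no verdict.
The state is a dict: "t": time; "joint_pos": joint angles; "qvel": joint speeds; "tau": joint torques, N m; "tcp_pos": TCP position; "eef_rot": TCP orientation; "contact_force": force on the tool from outside, world axes, zero at the start; "moment": the same for the moment, N m; "width": finger opening in mm.
Only numpy, scipy, OpenCV 4.12 (cv2) and the standard library are available. Lean on these libraries where they do the work, as an engineer would, in place of code of your own. Each camera call takes 0.05 s, during which the arm holds its last target.

## Working session

There is one attempt and no reset: what is moved stays moved. The work goes in short steps, each a Python script; the robot and the scene stay as the last script left them, time stands still between calls to the robot, and variables do not carry over. Pictures are saved under pics/ and viewed, and the job is handed in when it is done.

```bash
mkdir -p pics; ls; python3 - <<'E'
from plant import bot
import cv2
for n in("scene","top","wrist"):
    cv2.imwrite(f"pics/a_{n}.png",bot.camera(n)[:,:,::-1])
    print(n,bot.get_calibration(n))
s=bot.read_state();print(s)
E
```

```text
pics
scene {'fx': 445.01473810732443, 'fy': 445.01473810732443, 'cx': 282.7631294052182, 'cy': 212.11082281317107, 'view': array([[-5.88149842e-01,  8.08642034e-01, -1.33351003e-02,
         3.30576584e+02],
       [-4.47023017e-01, -3.11304149e-01,  8.38606075e-01,
         1.34463465e+02],
       [ 6.73980850e-01,  4.99187127e-01,  5.44575088e-01,
        -1.25477343e+03],
       [ 0.00000000e+00,  0.00000000e+00,  0.00000000e+00,
         1.00000000e+00]])}
top {'fx': 398.20015351244507, 'fy': 398.20015351244507, 'cx': 282.0622421709253, 'cy': 201.61393550085072, 'view': array([[-4.53762851e-03, -9.99447954e-01, -3.29119757e-02,
         2.01242379e+00],
       [ 9.99352828e-01, -5.70673084e-03,  3.55156004e-02,
        -5.38279267e+02],
       [-3.56838139e-02, -3.27295194e-02,  9.98827034e-01,
        -1.02811178e+03],
       [ 0.00000000e+00,  0.00000000e+00,  0.00000000e+00,
         1.00000000e+00]])}
wrist {'fx': 325.19226210127806, 'fy': 325.19226210127806, 'cx': 278.5937244649356, 'cy': 206.57811579763995, 'T_tool_cam': array([[ 1.32708134e-04,  9.52000887e-01,  3.06095237
[... 259 characters left out ...]
,
         1.00000000e+00]])}
{'t': 0.15, 'joint_pos': array([ 1.46709841e+00,  3.59202159e-01,  1.12966408e-02, -2.38775578e-04,
       -1.22408538e+00, -2.88127036e-01]), 'qvel': array([ 0.00040144, -0.00118227,  0.00384272,  0.00313489, -0.00076137,
       -0.00017513]), 'tau': array([-2.58363281e-03, -5.83275568e+01,  2.93291867e+01,  7.00125530e+00,
        8.80604231e-03, -1.14774243e-04]), 'tcp_pos': array([257.64073013, 623.51734829, 225.86571776]), 'eef_rot': array([ 9.80862361e-01, -1.94701460e-01, -5.67821297e-05,  6.05084374e-04]), 'contact_force': array([-0.03129579, -0.53021314,  0.2793419 ]), 'moment': array([-0.00590321,  0.00300376, -0.00310694]), 'width': 87.77731177411502}
```

View pics/a_top.png

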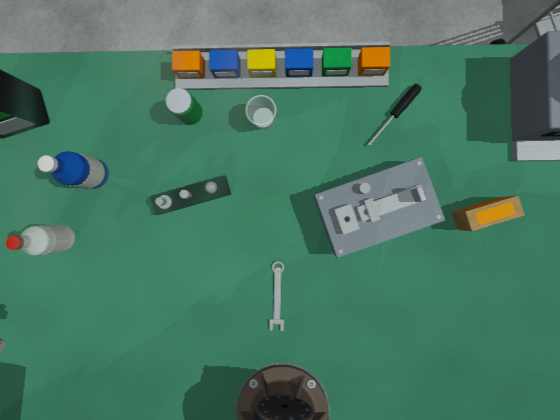

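View pics/a_scene.png

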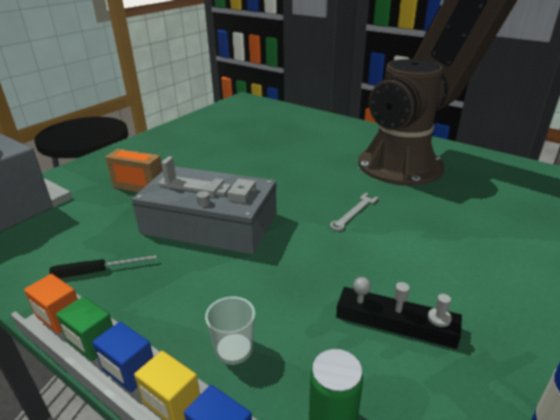

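View pics/a_wrist.png

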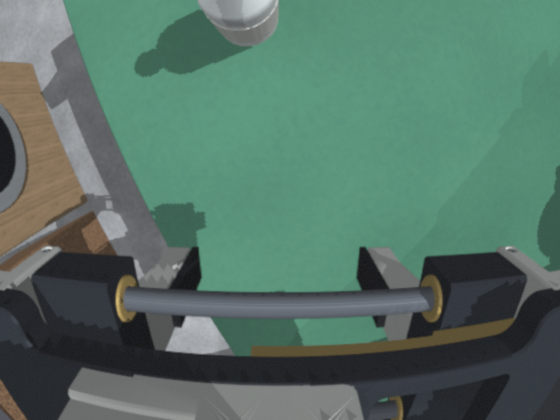

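```bash
python3 - <<'E'
import cv2
a=cv2.imread("pics/a_top.png")
cv2.imwrite("pics/b1.png",cv2.resize(a[150:265,305:455],None,fx=5,fy=5,interpolation=cv2.INTER_CUBIC))
cv2.imwrite("pics/b2.png",cv2.resize(a[170:222,140:240],None,fx=7,fy=7,interpolation=cv2.INTER_CUBIC))
E
```

```text
(no output)
```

View pics/b1.png

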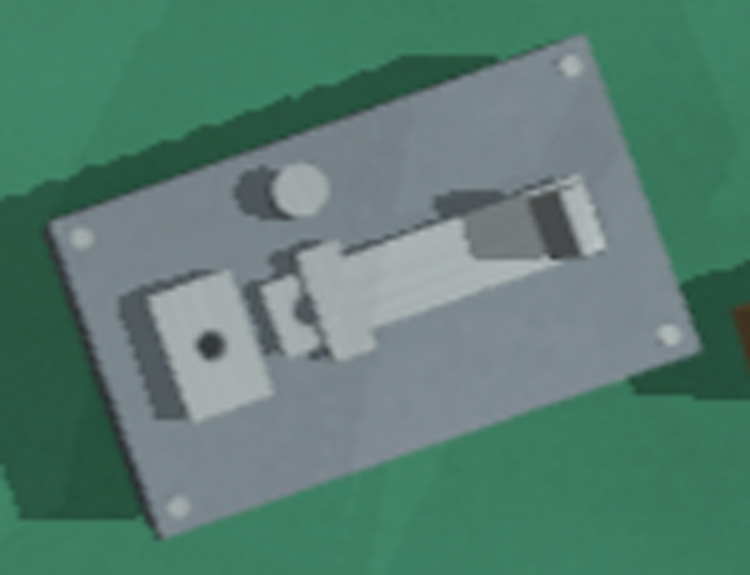

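View pics/b2.png

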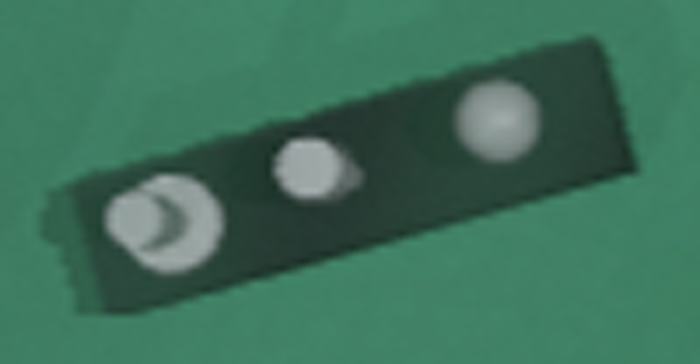

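```bash
cat > h.py <<'E'
import numpy as np, cv2
from scipy.spatial.transform import Rotation as R
from plant import bot
def ray(name,uv,tcp=None,q=None):
    c=bot.get_calibration(name); d=np.array([(uv[0]-c['cx'])/c['fx'],(uv[1]-c['cy'])/c['fy']])
    if name!='wrist':
        v=np.array([d[0],-d[1],-1]); V=c['view']; Rm=V[:3,:3]
        return -Rm.T@V[:3,3], Rm.T@v
    r=np.hypot(*d); s=np.sin(r)/r if r>1e-9 else 1
    v=np.array([d[0]*s,-d[1]*s,-np.cos(r)]); T=c['T_tool_cam']; Rw=R.from_quat(q).as_matrix()
    return np.array(tcp)+Rw@T[:3,3], Rw@T[:3,:3]@v
def onz(name,uv,z,tcp=None,q=None):
    o,d=ray(name,uv,tcp,q); return o+d*(z-o[2])/d[2]
def quat(yaw): # tool down, tool y axis along (cos yaw, sin yaw)
    y=np.array([np.cos(yaw),np.sin(yaw),0]); z=np.array([0,0,-1.]); x=np.cross(y,z)
    return R.from_matrix(np.c_[x,y,z]).as_quat()
E
python3 - <<'E'
from h import *
np.set_printoptions(precision=1,suppress=True)
C=lambda u:(u[0]/5+305-.4,u[1]/5+150-.4)
P=[onz('top',C(u),90) for u in[(48,226),(586,36),(700,350),(162,538)]]
for p in P:print(p)
print([np.linalg.norm(P[i]-P[i-1]) for i in range(4)], 'ctr',np.mean(P,0))
for a,b in((P[0],P[1]),(P[3],P[2])): 
    d=a-b; print('box y dir',np.degrees(np.arctan2(d[1],d[0])))
print('hole',onz('top',C((211,345)),110),'tab',onz('top',C((581,216)),151),'coin',onz('top',C((301,190)),112))
D=lambda u:(u[0]/7+140-.4,u[1]/7+170-.4)
print('lock',onz('top',D((308,168)),82),'collar',onz('top',D((136,219)),75),'ball',onz('top',D((498,120)),70))
S=[onz('top',D(u),30) for u in[(85,183),(598,38),(636,172),(115,312)]]
for p in S:print(p)
print([np.linalg.norm(S[i]-S[i-1]) for i in range(4)],np.mean(S,0))
E
```

```text
[551.3 -80.6  90. ]
[ 640.5 -337.4   90. ]
[ 490.6 -388.3   90. ]
[ 402.2 -133.7   90. ]
[np.float64(158.27146474732254), np.float64(271.8742158334145), np.float64(158.2992939124243), np.float64(269.54246254390216)] ctr [ 521.2 -235.    90. ]
box y dir 109.14486459958552
box y dir 109.13872232192203
hole [ 494.1 -155.3  110. ] tab [ 551.1 -314.6  151. ] coin [ 566.3 -197.6  112. ]
lock [556.7 237.7  82. ] collar [539.5 300.8  75. ] ball [573.9 173.5  70. ]
[554.7 335.4  30. ]
[606.8 145.1  30. ]
[557.4 131.1  30. ]
[507.  323.9  30. ]
[np.float64(49.02222880281839), np.float64(197.35497077360603), np.float64(51.36317770678053), np.float64(199.3319347285037)] [556.5 233.9  30. ]
```

```bash
python3 - <<'E'
from h import *
np.set_printoptions(precision=4,suppress=True)
for n,p,deg in(('st',[556.7,237.7,230],15),('st2',[556.7,237.7,54],15),('hole',[494,-155,250],19.1),('push',[560,-345,130],19.1)):
  for k in(0,180,-180):
    print(n,k,bot.solve_ik(p,quat(np.radians(deg+k))))
q=quat(np.radians(15)); bot.move_ptp([556.7,237.7,230],q); bot.pause(.3)
def shot(f):
    s=bot.read_state(); im=bot.camera('wrist'); cv2.imwrite(f,im[:,:,::-1]); np.savez(f[:-4],p=s['tcp_pos'],q=s['eef_rot']); print(s['t'],s['tcp_pos'],s['contact_force'])
shot('pics/c1.png')
q=quat(np.radians(19.1)); bot.move_ptp([494,-155,250],q); bot.pause(.3)
shot('pics/c2.png')
E
```

```text
st 0 [ 0.726   0.2429 -0.1434  0.     -1.1844  2.6774]
st 180 [ 0.726   0.2429 -0.1434  0.     -1.1844 -0.4642]
st -180 [ 0.726   0.2429 -0.1434  0.     -1.1844 -0.4642]
st2 0 [ 0.726   0.4067 -0.353   0.     -0.8111  2.6774]
st2 180 [ 0.726   0.4067 -0.353   0.     -0.8111 -0.4642]
st2 -180 [ 0.726   0.4067 -0.353   0.     -0.8111 -0.4642]
hole 0 [ 0.0755  0.0827 -0.2934  0.     -1.1946 -2.8837]
hole 180 [ 0.0755  0.0827 -0.2934  0.     -1.1946  0.2579]
hole -180 [ 0.0755  0.0827 -0.2934  0.     -1.1946  0.2579]
push 0 [-0.2563  0.4018 -0.1537  0.     -1.0154 -2.552 ]
push 180 [-0.2563  0.4018 -0.1537  0.     -1.0154  0.5896]
push -180 [-0.2563  0.4018 -0.1537  0.     -1.0154  0.5896]
2.9583 [556.6218 237.9288 229.9381] [-0.5207 -0.2073 -0.6095]
7.8833 [ 493.9942 -154.9757  249.9838] [ 0.765   0.5716 -0.2709]
```

View pics/c1.png

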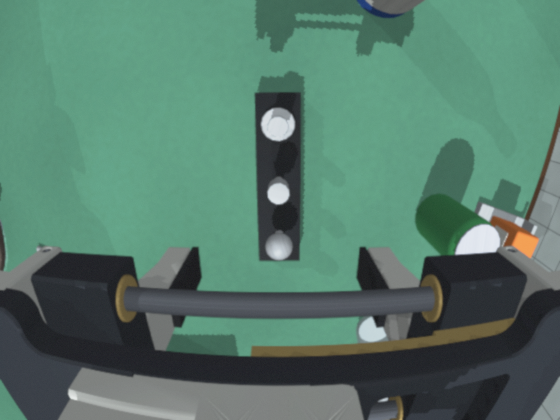

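View pics/c2.png

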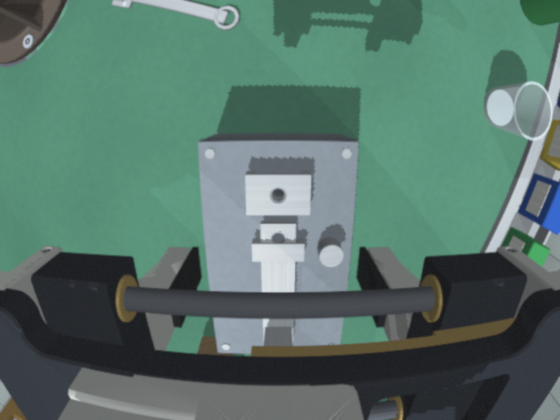

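```bash
python3 - <<'E'
import cv2,numpy as np
a=cv2.imread("pics/c1.png")[165:265,240:320];b=cv2.imread("pics/c2.png")[160:270,220:350]
a=cv2.resize(a,None,fx=5,fy=5,interpolation=cv2.INTER_CUBIC);b=cv2.resize(b,None,fx=3,fy=3,interpolation=cv2.INTER_CUBIC)
o=np.zeros((500,800,3),np.uint8);o[:500,:400]=a;o[:330,410:800]=b;cv2.imwrite("pics/c3.png",o)
from h import *
np.set_printoptions(precision=1,suppress=True)
for f,z in(('c1',82),('c2',110)):
    d=np.load(f'pics/{f}.npz'); g=cv2.cvtColor(cv2.imread(f'pics/{f}.png'),6)
    x0,y0,x1,y1=(262,178,294,206) if f=='c1' else (265,183,292,205)
    r=g[y0:y1,x0:x1]
    for t in((110,140,165) if f=='c1' else (70,100,130)):
        m=((r>t) if f=='c1' else (r<t)).astype(np.uint8)
        n,l,st,c=cv2.connectedComponentsWithStats(m)
        for i in range(1,n):
            if st[i,4]>15:
                uv=c[i]+[x0,y0];print(f,t,st[i],uv,onz('wrist',uv,z,d['p'],d['q']))
E
```

```text
c1 110 [  5   4  23  23 414] [277.9 193. ] [558.  237.3  82. ]
c1 140 [  5   5  22  21 369] [277.9 193.1] [558.  237.2  82. ]
c1 165 [  6   5  21  21 348] [278.  193.3] [558.1 237.   82. ]
c2 70 [10  8  8  4 21] [278.8 192.1] [ 495.2 -152.4  110. ]
c2 100 [ 8  6 11 11 89] [278. 194.] [ 495.  -154.4  110. ]
c2 130 [  7   6  13  13 130] [277.8 194.7] [ 495.1 -155.1  110. ]
```

View pics/c3.png

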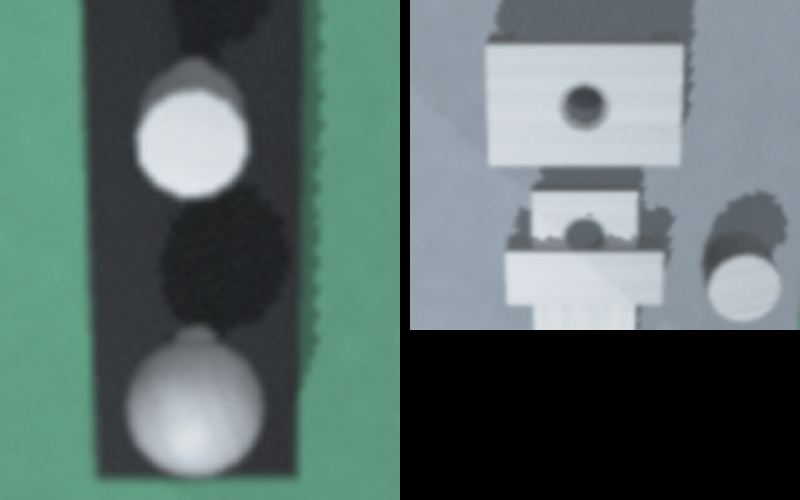

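```bash
python3 - <<'E'
from h import *
np.set_printoptions(precision=1,suppress=True)
d=np.load('pics/c2.npz')
b=onz('wrist',(277.7,237.3),100,d['p'],d['q']);print(b)
th=np.radians(19.14); ex=np.array([np.cos(th),np.sin(th),0]);ey=np.array([-np.sin(th),np.cos(th),0])
hole=np.array([494.9,-155.1,110]); print('travel',(hole-b)@ey)
q=quat(th+np.pi)
tab=np.array([550.8,-315.3,0])
bot.move_gripper(0,20)
p=tab-ey*36; p[2]=215
bot.move_ptp(p,q)
p[2]=128; bot.line_to(p,100); bot.pause(.2)
s=bot.read_state(); print(s['t'],s['tcp_pos'],s['width'],s['contact_force']); f0=s['contact_force']
cv2.imwrite('pics/d1.png',bot.camera('scene')[:,:,::-1])
E
```

```text
[ 510.8 -200.8  100. ]
travel 48.3569902302781
13.4917 [ 563.  -349.4  128.8] 0.4700887966148158 [-0.5  0.8  0.1]
```

View pics/d1.png

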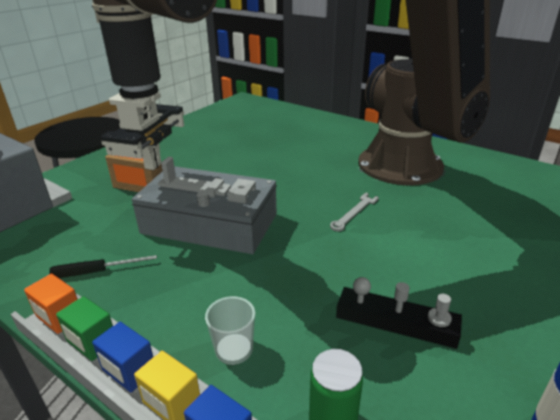

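```bash
python3 - <<'E'
from h import *
np.set_printoptions(precision=1,suppress=True)
th=np.radians(19.14);ey=np.array([-np.sin(th),np.cos(th),0])
p0=np.array([550.8,-315.3,128])-ey*36; p0[2]=128
d=25;bot.line_to(p0+ey*d,60)
s=bot.read_state();print(s['t'],(s['tcp_pos']-p0)@ey,s['contact_force'],s['contact_force']@ey)
d=55;bot.line_to(p0+ey*d,50)
while d<80:
    s=bot.read_state();f=s['contact_force']@ey;print(d,s['t'],(s['tcp_pos']-p0)@ey,f)
    if f<-14: break
    d+=2.5; bot.line_to(p0+ey*d,20)
E
```

```text
14.1083 25.360848742100107 [ 0.2 -0.8 -0.1] -0.8292229517710896
55 14.8583 55.418994609803036 0.5171472527162777
57.5 15.1333 57.58902845279903 -0.7867286445613737
60.0 15.4083 60.09590928032419 -0.9213116082724135
62.5 15.6833 62.723149260385036 0.14794699596022917
65.0 15.9583 65.2211143990309 -0.3519979292818823
67.5 16.2333 67.70243509745205 -0.7613691702759371
70.0 16.5083 68.19131120212684 -11.35408100994628
72.5 16.7833 68.34024235575093 -24.683989724198526
```

```bash
python3 - <<'E'
from h import *
np.set_printoptions(precision=1,suppress=True)
th=np.radians(19.14);ey=np.array([-np.sin(th),np.cos(th),0])
p0=np.array([550.8,-315.3,128])-ey*36; p0[2]=128
bot.line_to(p0+ey*50,120)
p=p0+ey*50;p[2]=220; bot.line_to(p,200)
q=quat(np.radians(195))
bot.move_ptp([557.6,237.3,140],q); bot.move_gripper(60,30); bot.pause(.2)
s=bot.read_state();im=bot.camera('wrist');print(s['t'],s['tcp_pos'],s['width'])
np.savez('pics/e1',p=s['tcp_pos'],q=s['eef_rot'])
cv2.imwrite('pics/e1.png',im[:,:,::-1]);cv2.imwrite('pics/e2.png',cv2.resize(bot.camera('top')[150:265,305:455,::-1],None,fx=5,fy=5,interpolation=2))
E
```

```text
21.0 [557.6 237.3 140. ] 60.177079778209546
```

View pics/e1.png

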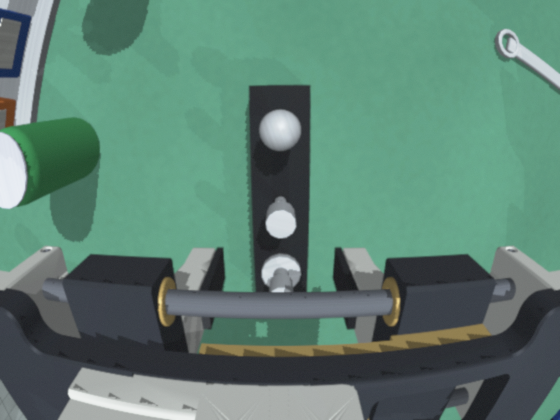

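View pics/e2.png

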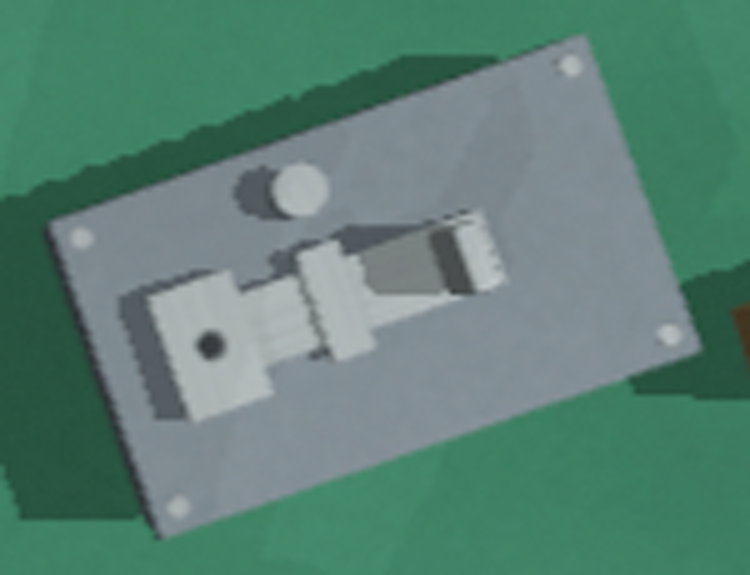

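```bash
python3 - <<'E'
from h import *
np.set_printoptions(precision=1,suppress=True)
d=np.load('pics/e1.npz'); g=cv2.cvtColor(cv2.imread('pics/e1.png'),6)[200:246,260:304]
for t in(150,180,200):
    n,l,st,c=cv2.connectedComponentsWithStats((g>t).astype(np.uint8))
    for i in range(1,n):
        if st[i,4]>60: print(t,st[i],c[i]+[260,200],onz('wrist',c[i]+[260,200],82,d['p'],d['q']))
cv2.imwrite('pics/e3.png',cv2.resize(g,None,fx=10,fy=10,interpolation=2))
E
```

```text
150 [  6   9  30  29 674] [280.6 223.2] [558.2 236.2  82. ]
180 [  6  10  30  28 629] [280.5 223.5] [558.2 236.4  82. ]
200 [  7  11  28  26 587] [280.6 223.5] [558.2 236.4  82. ]
```

View pics/e3.png

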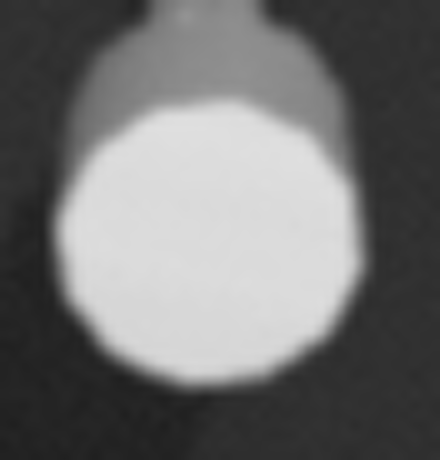

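```bash
python3 - <<'E'
from h import *
np.set_printoptions(precision=1,suppress=True)
q=quat(np.radians(195))
bot.line_to([557.9,236.8,62],90); 
s=bot.read_state();print(s['t'],s['tcp_pos'],s['contact_force'])
bot.move_gripper(10,40); bot.pause(.2)
s=bot.read_state();print(s['t'],s['tcp_pos'],s['width'],s['contact_force'])
bot.line_to([557.9,236.8,110],80)
bot.line_to([557.9,236.8,225],180)
s=bot.read_state();print(s['t'],s['width'],s['contact_force'])
q=quat(np.radians(199.14))
bot.move_ptp([495,-155.1,225],q)
bot.line_to([495,-155.1,180],120); bot.pause(.2)
s=bot.read_state();im=bot.camera('wrist');print(s['t'],s['tcp_pos'],s['width'])
np.savez('pics/f1',p=s['tcp_pos'],q=s['eef_rot'])
cv2.imwrite('pics/f1.png',im[:,:,::-1]);cv2.imwrite('pics/f2.png',bot.camera('scene')[:,:,::-1])
E
```

```text
22.1167 [558.3 237.1  62.5] [0.3 0.1 0.5]
23.0333 [557.9 236.8  62. ] 21.104854282279593 [ 0.2 -0.1  1. ]
24.575 21.05132202604352 [ 0.6  0.6 -0.9]
26.775 [ 495.6 -155.   180.9] 20.876128497995907
```

View pics/f1.png

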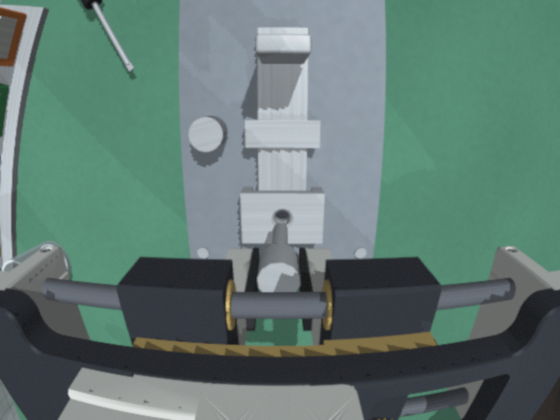

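View pics/f2.png

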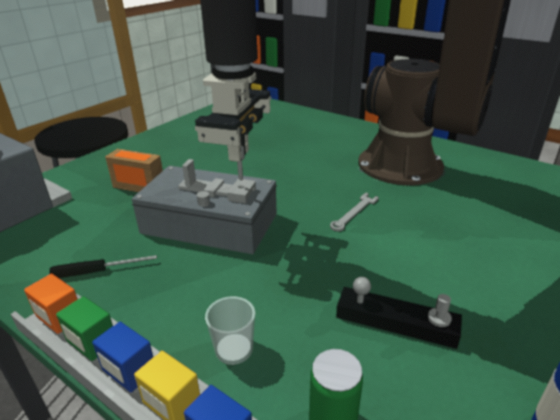

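```bash
python3 - <<'E'
from h import *
np.set_printoptions(precision=1,suppress=True)
a=cv2.imread('pics/f1.png')[180:280,230:335]
cv2.imwrite('pics/f3.png',cv2.resize(a,None,fx=6,fy=6,interpolation=2))
d=np.load('pics/f1.npz')
# predicted pixels
c=bot.get_calibration('wrist');T=c['T_tool_cam'];Rw=R.from_quat(d['q']).as_matrix()
for P in([495.1,-155.1,110],d['p']-[0,0,54]):
    v=T[:3,:3].T@(Rw.T@(np.array(P)-d['p'])-T[:3,3]); e=np.array([v[0],-v[1]]);r=np.hypot(*e);t=np.arctan2(r,-v[2])
    uv=e/r*t*c['fx']+[c['cx'],c['cy']];print(uv,(uv-[230,180]+.5)*6)
E
```

```text
[281.7 219. ] [313.4 236.9]
[281.2 227.1] [310.1 285.6]
```

View pics/f3.png

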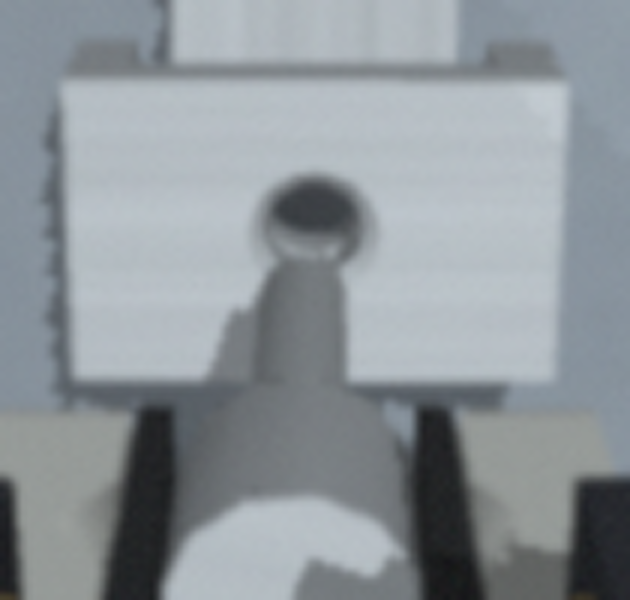

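```bash
python3 - <<'E'
from h import *
np.set_printoptions(precision=1,suppress=True)
z=170
bot.line_to([495.1,-155.3,z],60)
while z>112:
    z-=4 if z>118 else 1
    bot.line_to([495.1,-155.3,z],30)
    s=bot.read_state();f=s['contact_force'];print(z,round(s['t'],2),s['tcp_pos'],f,round(s['width'],1))
    if f[2]>15 or np.hypot(f[0],f[1])>20: break
E
```

```text
166 27.48 [ 495.  -155.3  165.8] [-0.  -0.6 -0.4] 20.5
162 27.76 [ 494.9 -155.3  161.8] [ 0.4 -0.4 -1.6] 20.9
158 28.04 [ 494.9 -155.3  157.7] [ 0.4 -0.6 -0.4] 21.3
154 28.32 [ 495.  -155.3  153.8] [-0.6  0.4 -0.3] 21.3
150 28.61 [ 495.  -155.3  149.8] [ 0.4  0.3 -1. ] 20.6
146 28.89 [ 495.  -155.3  145.8] [-0.2  0.3 -0.9] 21.1
142 29.18 [ 495.  -155.3  141.8] [-0.1 -0.4 -1.3] 21.0
138 29.46 [ 495.1 -155.3  137.8] [ 0.3 -0.  -0.7] 21.4
134 29.74 [ 495.1 -155.3  133.8] [-0.2  0.8 -0.3] 21.0
130 30.02 [ 495.1 -155.3  129.7] [ 0.1  1.2 -0.6] 21.3
126 30.31 [ 495.1 -155.3  125.8] [-1.2  1.  -0.5] 20.7
122 30.59 [ 495.  -155.3  121.7] [ 0.2 -0.5 -0.9] 21.5
118 30.88 [ 494.9 -155.3  117.7] [-1.1 -0.3 -1.4] 20.9
117 31.12 [ 495.  -155.3  116.9] [-0.7  0.1 -1.2] 21.0
116 31.38 [ 495.  -155.4  116. ] [-1.8 -1.3 -0.4] 21.1
115 31.62 [ 495.  -155.3  114.9] [-1.6 -2.   0.4] 20.9
114 31.88 [ 495.  -155.4  114.1] [-3.8 -1.2  3.2] 21.1
113 32.12 [ 495.1 -155.4  114. ] [-6.6  0.1 12.4] 20.9
112 32.38 [ 495.1 -155.5  113.9] [-9.5  2.5 21.3] 20.9
```

Seated at exactly the expected height (113.9–114.0). Release, retreat and look.

```bash
python3 - <<'E'
from h import *
np.set_printoptions(precision=1,suppress=True)
bot.line_to([495.1,-155.3,114.3],20)
bot.move_gripper(40,20); bot.pause(.2)
bot.line_to([495.1,-155.3,215],100); bot.pause(.2)
s=bot.read_state();im=bot.camera('wrist');print(s['t'],s['tcp_pos'],s['width'],s['contact_force'])
np.savez('pics/g1',p=s['tcp_pos'],q=s['eef_rot'])
cv2.imwrite('pics/g1.png',im[:,:,::-1])
a=bot.camera('scene')[150:350,120:480,::-1];cv2.imwrite('pics/g2.png',cv2.resize(a,None,fx=2.2,fy=2.2,interpolation=2))
E
```

```text
34.7833 [ 494.9 -155.3  214.4] 40.08240385345185 [-0.2 -0.4  1. ]
```

View pics/g1.png

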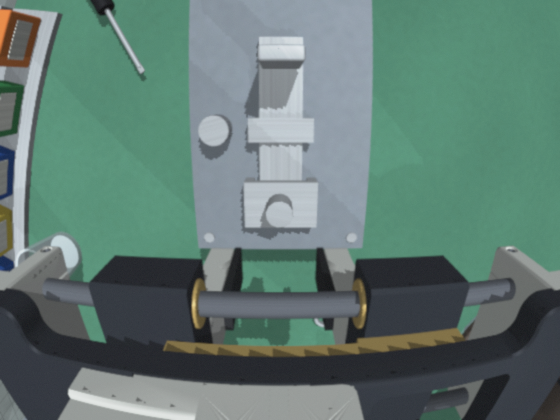

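View pics/g2.png

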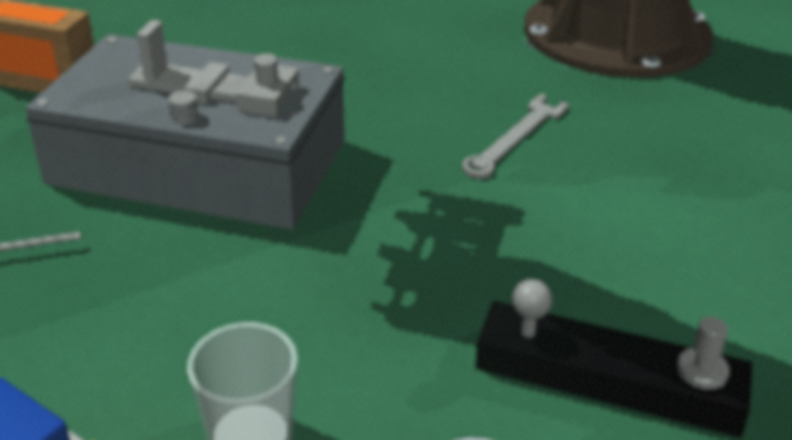

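The wrist view shows the head standing on the keeper at about (279,213), with the coin stack upright at (214,130). In the scene view the ball and collar pins are still in the stand. One quick check of the head's position comes next, then I hand in.

```bash
python3 - <<'E'
from h import *
d=np.load('pics/g1.npz')
print(onz('wrist',(279.3,214),134,d['p'],d['q']).round(1), onz('wrist',(213.5,130.5),112,d['p'],d['q']).round(1))
s=bot.read_state();print(s['t'],abs(s['qvel']).max())
bot.close_job()
E
```

```text
[ 496.1 -155.4  134. ] [ 567.  -197.9  112. ]
34.8833 0.0023841065434463313
the job is handed in; nothing more can be done
```

The coin box is locked: the bolt is fully home, the straight pin stands down through the keeper hole, and I handed the job in at 34.9 s of the 53 s allowed. The hand-in gives no verdict, so this rests on my own measurements.

- **Bolt:** I pushed the tab with closed fingers until it hit the hard stop at about 25 N. That was within 1 mm of the travel predicted from the image (about 48 mm), and a later top view showed it home.
- **Pin:** I took the straight pin from the middle hole of the stand. It went into the keeper hole with no noticeable resistance until the head seated, at a TCP height of 113.9 mm (expected 114). I then released it and lifted clear.
- **Final position:** the head measured (496.1, -155.4) against the hole at (495.1, -155.1). That 1 mm difference is within hole clearance and calibration error.
- **Bystanders:** the coin stack measured (567.0, -197.9), against (566.3, -197.6) at the start, and was upright. The collar and ball pins are still in the stand.
- **Disagreement:** the centre of the stand taken from its corners was about 4 mm off the pin position. I used the two wrist views of the pin head instead, which agreed within about 1 mm. No check failed.

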